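# Index the board turntable by one hole

## Robot

A 7-joint arm with a two-finger parallel gripper is mounted at the origin on the work surface. World frame = base frame: x ahead of the robot, y to its left, z up, the work surface at z = 0. Lengths are in m, angles in rad, forces in N, time in s.
With the tool pointing down it reaches from about 0.4 to 0.85 m from the base axis. Payload 10.4 kg.
Tool frame: the origin (TCP) lies at the very end of the fingers, on their centre line; the grasp point (between the pads) lies 19 mm behind it; z points along the fingers, y is the direction in which the jaws open and shut (so a half turn about z gives the same grasp; the last joint's range is limited). The gripper opens to 87 mm and grips with 3 to 60 N. Pads are 19 mm wide; open, the fingers measure 117 mm over their backs; the gripper's body (75 mm by 190 mm) begins 51 mm behind the grasp point.
Start: joints at [1.296, 0.332, -0.065, 1.46, 0.022, 1.35, -0.088], TCP at [0.156, -0.605, 0.223] pointing down, gripper open.
Joint ranges: [-2.6, 2.6], [-0.5, 2.12], [-1.47, 1.34], [0.16, 2.42], [-1.27, 4.41], [0.06, 2.06], [-2.6, 2.6]. Speed limits (rad/s): [2.22, 2.22, 2.79, 2.79, 3.14, 3.14, 3.14].

## Interface

Orientations are given as a unit quaternion [x, y, z, w].
In Python, from bench import read_state, camera, close_job, recognise, masks_of gives the robot as it stands.
- The arm moves only by the tool play_rows, never from a script. Its argument "moves" is a list of rows, each a list of 3 entries, a list of its own where there are three numbers: the shift along the tool's x, y, z in cm, then the turn, a rotation vector about the tool's x, y, z in rad, then the finger opening in cm, from 0 to 8.7. In form: [[[dx, dy, dz], [ax, ay, az], jaw], ...]. A call has 1 to 8 rows; each row is the pose to reach, as a shift and turn from the pose commanded when the call began, along the tool's axes at that moment; what a row does not reach only later rows make up. A row lasts 1/8 s, in which the tool goes at most 62.5 mm and 10.7 degrees, less where a joint would pass 70% of its speed; a pose out of reach is approached as far as the arm can. A call with a gripper value outside its range is refused whole. The fingers move at their own pace and stop on an object; "grip_force" is the grip in N (left out, the last holds). Time passes only in rows, so rows that repeat a pose let the fingers close. It gives the time, the measured TCP pose, the force and the opening at its end, in the units of the state.
- read_state(): the state, without advancing time (a new reading comes with each control period).
- camera(name): name is "side" or "top" or "wrist"; returns a dict with "frame" (400x640x3 uint8, red, green, blue), "intrinsics" (3x3 intrinsics, pixels), "camera_from_world" (4x4, takes a point from world to camera coordinates). Camera axes: x right, y down, z forward; pixel columns grow to the right and rows downward; lengths in m; the calibration is good to about 2 mm. The wrist camera is an equidistant fisheye: a pixel r from the principal point sees the ray r / f radians off the axis. A picture is of the moment at which its call begins. There is no depth.
- close_job(): hands the job in, once; it reports no verdict.
Trained networks look in a picture, given as the dict that the camera call returned (one of the last four; its "shot" number tells which), for a name from the list of things; names that differ only in an ending like _2 or _b are one class to them, and where a whole thing is asked for, a point or a joint stands for the part that bears it (a point fixed in the world has none). Each returns a list of dicts, best first, with "conf" (0 to 1); they miss things now and then, are a little off and sometimes report something else, mostly with a low value. They report only what shows in the picture. A call takes as long as a camera call. They do not tell look-alikes from the thing itself.
- recognise(picture, query): "at" ([column, row] in pixels, amid what is visible of it).
- masks_of(picture, query): "region" (400x640 bool, what is visible of it) and "at" ([column, row] in pixels, amid what is visible of it).
The state is a dict: "time": time; "joint_positions": joint angles; "joint_vel": joint speeds; "joint_torque": joint torques, N m; "ee_pos": TCP position; "eef_rot": TCP orientation; "ft_force": force on the tool from outside, world axes, zero at the start; "torque": the same for the moment, N m; "width": finger opening in m.
Only numpy, scipy, OpenCV 4.12 (cv2) and the standard library are available. Lean on these libraries where they do the work, as an engineer would, in place of code of your own. Each camera call takes 0.05 s, during which the arm holds its last target.

## Task

Bring the circuit board to its next working position: press the turntable's spring plunger down to free its pin, push the table round counter-clockwise (seen from above) to the next hole in the ring, and let the plunger spring back fully up so that its pin locks there. Go on to no further hole and do not turn it the other way; leave the heat sink and the screw pot lying where they are on the table, and everything else on the bench undisturbed.

Things in the scene. Friction and masses are not known exactly. Their poses are not given: they have to be found in the camera images.
- indexer: the indexing turntable's fixed base: a round dark steel plate 336 mm across and 12 mm thick bolted to the bench (origin: centre of its underside, z up). Around the table it carries a flat fixed steel ring (inner radius 126, outer 165 mm, top 51 mm above the bench) with twelve holes every 30 degrees on a circle of 145 mm radius. Its own -x axis points from the turning axis to the hole in which the pin starts
- table_axis (a point): the point where the turntable's vertical turning axis meets the table's top face, 55 mm above the bench. The table is an aluminium disc 240 mm across inside the ring; a circuit board 110 x 150 mm is fixed on it, with parts up to 100 mm above the bench, on the side away from the plunger
- turntable (a joint): angle of the table in rad: 0 at the start, growing counter-clockwise seen from above; the next hole is at +0.524 (30 degrees). It turns with a drag of about 0.25 Nm (some 2.5 N at the post) and stays where it is left; locked, it has 1 degree of play either way
- plunger_top (a point): centre of the flat top of the indexing plunger: an upright push knob with a black cap 30 mm across and 8 mm thick, on the table's rim 95 mm from the axis; its top is 87 mm above the bench when fully up, 32 mm above the table. It rides round with the table
- plunger (a joint): how far the plunger is pressed down, in m: 0 fully up (pin in a hole), 0.014 at its stop. A spring lifts it: about 3 N to start, 8 N at the stop. Its pin (10 mm thick) sits in a ring hole from below and is clear of the ring from about 0.010 on. Let go between holes, the plunger stays at about 0.010, the pin rubbing under the ring, and springs fully up by itself when the table brings the pin to a hole, which locks the table
- pin_top (a point): top of the steel pin that sits in the ring's hole, 145 mm from the axis, straight outward from the plunger; 53 mm above the bench when the plunger is up
- post_top (a point): centre of the top of the turning post: a plain upright steel post 16 mm thick and 55 mm high, fixed on the table beside the plunger, its top 110 mm above the bench. Seen from above it stands 30 mm (centre to centre) counter-clockwise of the plunger, so that fingers on the plunger push it ahead of them (22 mm from the plunger's centre to its near side)
- heat_sink: a loose finned aluminium heat sink, 24 x 36 x 22 mm, lying on the table clockwise of the plunger (origin: centre of its underside)
- sink_spot (a point): point of the table top, turning with it, where the heat sink lies (within 8 mm)
- screw_pot: a loose little white pot, 32 mm across and 24 mm high, standing on the table counter-clockwise of the post (origin: centre of its underside)
- pot_spot (a point): point of the table top, turning with it, where the screw pot stands (within 8 mm)
- screwdriver: a screwdriver 200 mm long with a thick handle, lying on the bench
- solder_reel: a solder reel, 60 mm across and 40 mm high, on the bench
- spray_can: a spray can, 60 mm across and 170 mm high, standing on the bench
- remote: a flat remote control, 160 x 44 x 18 mm, on the bench
- spare_board: a bare circuit board, 90 x 130 mm, lying on the bench
- drill: a cordless drill standing on its battery, about 180 mm high, on the bench
Things that resemble listed ones, but are neither listed nor needed, are in the scene too. Leave any blue or orange look-alike of the screw_pot alone.

How it is judged:
On the way, in this order (a step that is already met when the one before it is completed fails the run):
1. the plunger is pressed in and its pin is clear of the first hole (value of joint plunger above 0.0085 m and value of joint turntable below 0.15 rad).
2. the table has been turned counter-clockwise off the first hole (value of joint turntable above 0.25 rad).
3. the plunger is up and the pin locked in the next hole (value of joint turntable between 0.4936 and 0.5536 rad and value of joint plunger below 0.003 m), for 0.2 s.
At the end, for the whole second after the job is handed in: The table rests 30 degrees (within 1.7) counter-clockwise of its start with the plunger up (within 3 mm), so the pin is in the next hole; heat sink and pot are within 25 mm of their spots on the table, and nothing on the bench has moved by 25 mm (all of step 3 and velocity of joint turntable between -0.03 and 0.03 rad/s and distance between heat_sink and sink_spot below 0.025 m and distance between screw_pot and pot_spot below 0.025 m and distance of each of screwdriver, solder_reel, spray_can, remote, spare_board, drill from where it was at the start of the episode below 0.025 m); the robot touches nothing.
It fails at once if the table is turned the other way (value of joint turntable below -0.15 rad).
It fails at once if the table is turned well past the next hole (value of joint turntable above 0.85 rad).
It fails at once if the heat sink or the screw pot is lifted or shifted off its spot on the table (distance between heat_sink and sink_spot above 0.03 m or distance between screw_pot and pot_spot above 0.03 m).
It fails at once if a thing on the bench is moved or lifted (distance of any of screwdriver, solder_reel, spray_can, remote, spare_board, drill from where it was at the start of the episode above 0.03 m).
It also fails if it takes over 40 s, if anything falls off the work surface, if the arm or the gripper's body presses on something with over 40 N, if the wrist force passes 120 N, or if a joint passes its speed limit or range.

## Working session

There is one attempt and no reset: what is moved stays moved. The work goes in short steps, Python scripts to look and compute and a tool call to move; the robot and the scene stay as the last step left them, time stands still between calls to the robot, and variables do not carry over. Pictures are saved under pics/ and viewed, and the job is handed in when it is done.

Besides the shell and the picture viewer there is one more tool, called after "Request:" as name(argument=value, ...) on one line, values as JSON. play_rows: Moves the arm, as the interface text tells. Its arguments: {"type":"object","properties":{"moves":{"type":"array","items":{"type":"array"}},"grip_force":{"type":"number"}},"required":["moves"]}

```bash
ls; mkdir -p pics
python3 - <<'E'
from bench import *
import cv2,numpy as np
s=read_state()
for k in s: print(k,np.round(s[k],3))
for n in ["side","top","wrist"]:
    c=camera(n); cv2.imwrite(f"pics/{n}0.png",c["frame"][:,:,::-1]); print(n,np.round(c["intrinsics"],1).tolist(),np.round(c["camera_from_world"],3).tolist())
    for q in ["plunger_top","post_top","pin_top","heat_sink","screw_pot","table_axis","indexer"]:
        r=recognise(c,q); print(q,[(np.round(d["at"],1).tolist(),round(d["conf"],2)) for d in r[:4]])
E
```

```text
pics
time 0.0
joint_positions [ 1.296  0.333 -0.065  1.461  0.022  1.35  -0.088]
joint_vel [ 0.001  0.002  0.    -0.001 -0.002 -0.001  0.   ]
joint_torque [-1.0000e-03 -6.2324e+01  2.4000e-02 -3.8990e+01 -6.1000e-02  3.9000e-02
  0.0000e+00]
ee_pos [ 0.156 -0.605  0.222]
eef_rot [ 0.992  0.126 -0.    -0.001]
ft_force [-0.087  0.947 -0.165]
torque [-0.056 -0.01   0.005]
width 0.087
side [[388.8, 0.0, 315.0], [0.0, 388.8, 205.3], [0.0, 0.0, 1.0]] [[0.97, -0.244, -0.019, -0.495], [-0.158, -0.566, -0.809, 0.171], [0.186, 0.788, -0.587, 1.065], [0.0, 0.0, 0.0, 1.0]]
plunger_top [([302.8, 198.6], 0.63), ([376.6, 379.0], 0.22)]
post_top [([327.9, 221.2], 0.85)]
pin_top [([302.6, 199.7], 0.53)]
heat_sink []
screw_pot [([346.6, 309.2], 0.72), ([306.8, 316.2], 0.71), ([277.2, 316.7], 0.6), ([299.5, 224.4], 0.51)]
table_axis [([329.8, 219.3], 0.61)]
indexer [([299.1, 224.0], 0.68), ([330.9, 228.8], 0.61)]
top [[427.3, 0.0, 314.3], [0.0, 427.3, 196.8], [0.0, 0.0, 1.0]] [[-0.023, -1.0, -0.015, -0.008], [-0.997, 0.024, -0.069, 0.528], [0.07, 0.014, -0.997, 1.173], [0.0, 0.0, 0.0, 1.0]]
plunger_top []
post_top []
pin_top []
heat_sink [([271.4, 181.3], 0.69), ([277.4, 210.1], 0.45), ([302.2, 186.1], 0.34)]
screw_pot [([303.2, 184.2], 0.66), ([409.5, 254.4], 0.64), ([414.8, 193.1], 0.49), ([414.9, 238.2], 0.43)]
table_axis [([301.8, 186.0], 0.69)]
indexer [([301.6, 182.4], 0.88)]
wrist [[309.7, 0.0, 324.6], [0.0, 309.7, 203.0], [0.0, 0.0, 1.0]] [[0.249, -0.969, 0.0, -0.625], [-0.933, -0.24, 0.267, -0.032], [-0.259, -0.067, -0.964, 0.389], [0.0, 0.0, 0.0, 1.0]]
plunger_top []
post_top []
pin_top []
heat_sink []
screw_pot [([133.0, 2.0], 0.45)]
table_axis []
indexer []
```

View pics/side0.png

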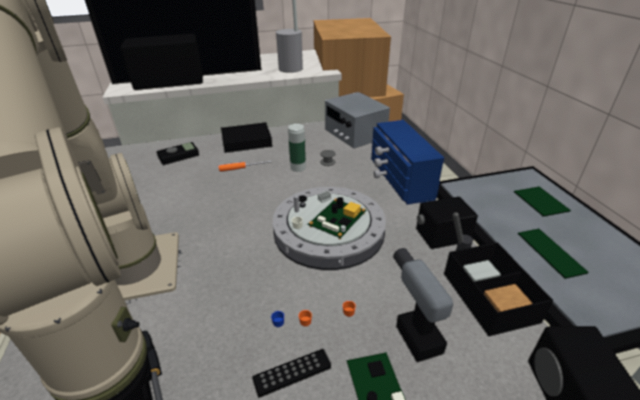

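View pics/top0.png

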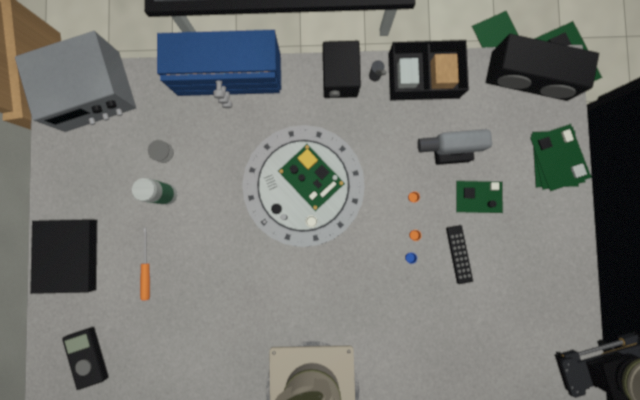

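Run:
```python
import cv2
a=cv2.imread("pics/top0.png")[110:260,210:400]; cv2.imwrite("pics/topc.png",cv2.resize(a,None,fx=4,fy=4,interpolation=cv2.INTER_CUBIC))
a=cv2.imread("pics/side0.png")[150:300,230:430]; cv2.imwrite("pics/sidec.png",cv2.resize(a,None,fx=4,fy=4,interpolation=cv2.INTER_CUBIC))
```

```text
(no output)
```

View pics/topc.png

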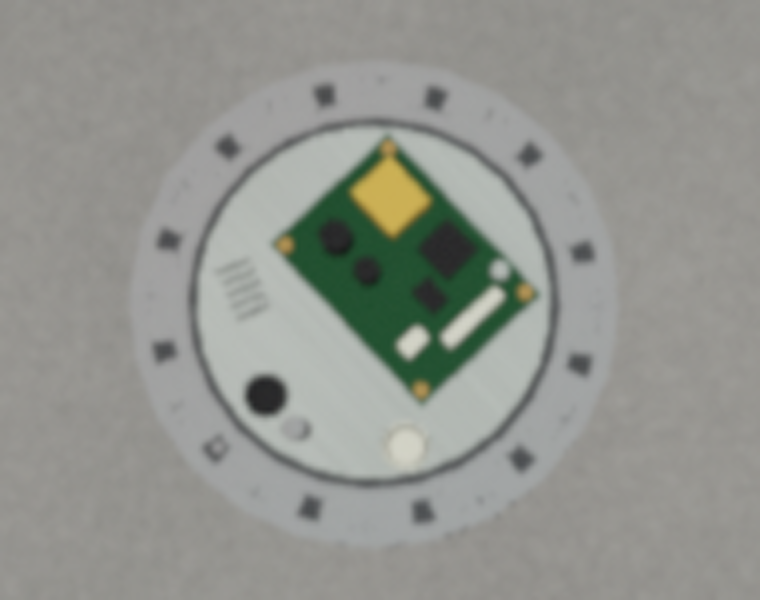

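View pics/sidec.png

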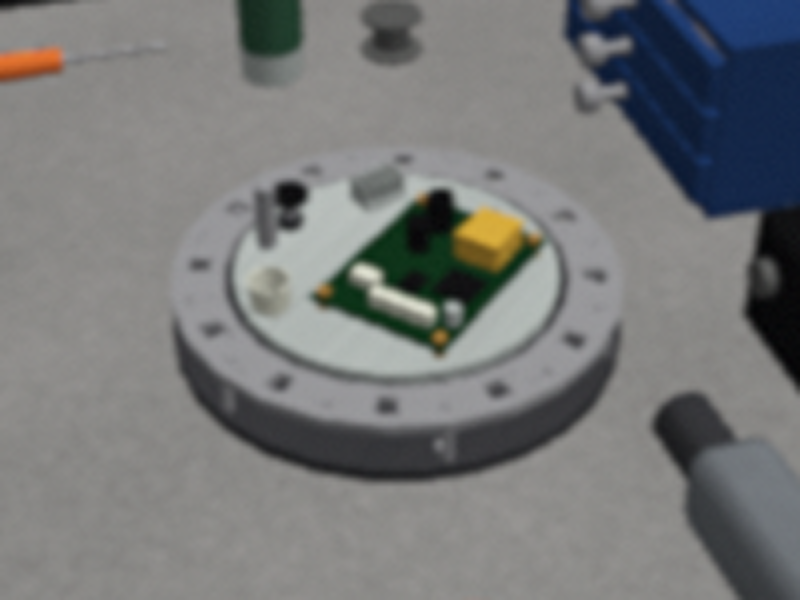

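The side view shows the turntable at about (330,228), with the black plunger cap at (302,198) and the grey post at (296,205). The white pot is on the table at (297,222) and the heat sink at (325,197).

In the top view the cap is at (276,209), the post at (285,217), the pot at (311,222) and the heat sink at (271,182). The pin hole is at about (264,222).

Things that could be taken for the plunger cap:
- the two black capacitors on the board at (294,169) and (302,178) in the top view
- the ring holes

The cap I want is the larger black disc at (276,209). It sits beside the post and inward of the lighter, filled hole at (264,222).

Next I fit the geometry.

```bash
cat > h.py <<'E'
from bench import *
import cv2,numpy as np
from scipy.optimize import least_squares
def proj(c,P):
    T=np.array(c["camera_from_world"]);K=np.array(c["intrinsics"]);p=np.atleast_2d(P)@T[:3,:3].T+T[:3,3]
    q=p@K.T; return q[:,:2]/q[:,2:]
def back(c,uv,z):
    T=np.array(c["camera_from_world"]);K=np.array(c["intrinsics"]);d=T[:3,:3].T@np.linalg.solve(K,[uv[0],uv[1],1]);o=-T[:3,:3].T@T[:3,3]
    return o+d*(z-o[2])/d[2]
E
python3 - <<'E'
from h import *
c=camera("top"); s=camera("side")
f=c["frame"]; g=cv2.cvtColor(f,cv2.COLOR_RGB2GRAY)
# holes, approx from crop, refined by dark centroid
h=np.array([(325,95),(435,98),(530,155),(583,252),(580,364),(522,459),(423,512),(310,508),(216,447),(164,351),(168,240),(228,147)])/4+[210,110]-0.4
ref=[]
for u,v in h:
    x0,y0=int(round(u)),int(round(v)); w=g[y0-4:y0+5,x0-4:x0+5].astype(float); m=np.clip(np.percentile(w,60)-w-8,0,None); yy,xx=np.mgrid[y0-4:y0+5,x0-4:x0+5]
    ref.append([(m*xx).sum()/m.sum(),(m*yy).sum()/m.sum()])
ref=np.array(ref); use=[i for i in range(12) if i!=8]
def model(p):
    a=p[2]-np.arange(12)*np.pi/6   # order is clockwise
    return np.c_[p[0]+.145*np.cos(a),p[1]+.145*np.sin(a),np.full(12,.051)]
r0=np.array([back(c,q,.051) for q in ref]); ctr=r0.mean(0); a0=np.arctan2(*(r0[0]-ctr)[1::-1])
r=least_squares(lambda p:(proj(c,model(p))-ref)[use].ravel(),[ctr[0],ctr[1],a0]); p=r.x
print("axis",p[:2],"hole0",np.degrees(p[2]),"pin hole deg",np.degrees(p[2])-240,"res",np.abs(r.fun).max())
for n,uv,z in [("cap",(265/4+209.6,396/4+109.6),.087),("post",(297/4+209.6,427/4+109.6),.110)]:
    P=back(c,uv,z); d=P[:2]-p[:2]; print(n,P.round(4),np.linalg.norm(d).round(4),np.degrees(np.arctan2(d[1],d[0])).round(1))
# dark cap blob
m=np.zeros_like(g);m[203:216,269:283]=1; b=((g<70)&(m>0)).astype(np.uint8); M=cv2.moments(b,True); uv=(M['m10']/M['m00'],M['m01']/M['m00']);print(M['m00'],uv)
P=back(c,uv,.087); d=P[:2]-p[:2]; print("cap",P.round(4),np.linalg.norm(d).round(4),np.degrees(np.arctan2(d[1],d[0])).round(1))
a=p[2]-np.radians(240)
cap=np.array([p[0]+.095*np.cos(a),p[1]+.095*np.sin(a),.087]); print("model cap",cap,"side proj",proj(s,cap),"top proj",proj(c,cap), "axis side",proj(s,[p[0],p[1],.055]))
i=cv2.cvtColor(s["frame"],cv2.COLOR_RGB2BGR)
H=model(p); a30=a+2*np.arcsin(.015/.095); 
PT=np.array([p[0]+.095*np.cos(a30),p[1]+.095*np.sin(a30),.11])
for nm,cc in (("s",s),("t",c)):
    i=cv2.resize(cv2.cvtColor(cc["frame"],cv2.COLOR_RGB2BGR)[100:290,200:440],None,fx=3,fy=3,interpolation=cv2.INTER_CUBIC)
    for q in list(proj(cc,H))+list(proj(cc,[cap,PT])): cv2.circle(i,tuple(int(t) for t in ((q-[200,100]+.5)*3)),3,(0,0,255),1)
    cv2.imwrite(f"pics/ov_{nm}.png",i)
E
```

```text
axis [0.55853868 0.00948819] hole0 11.896795806499375 pin hole deg -228.10320419350063 res 0.4034681362882395
cap [0.4945 0.0804 0.087 ] 0.0956 132.1
post [0.4731 0.0578 0.11  ] 0.0982 150.6
60.0 (276.0, 208.5)
cap [0.4947 0.08   0.087 ] 0.0951 132.2
model cap [0.49509855 0.08020134 0.087     ] side proj [[303.05114568 197.53049547]] top proj [[275.91997409 208.35235421]] axis side [[329.76746481 216.34485784]]
```

View pics/ov_s.png

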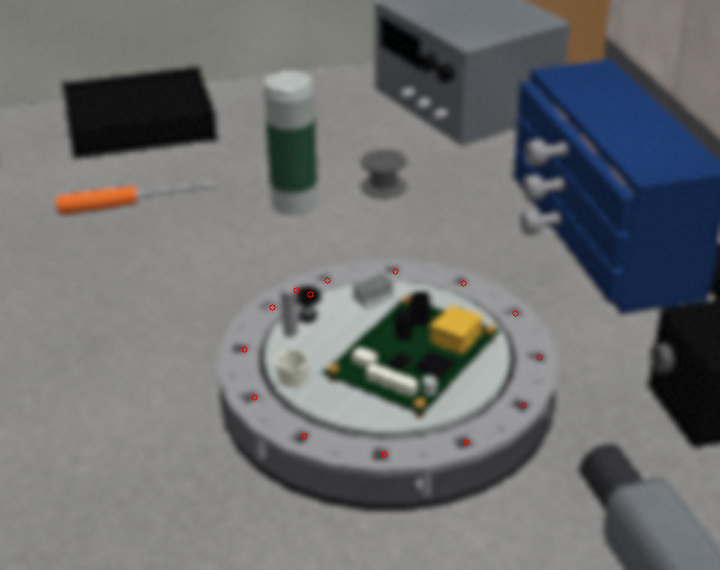

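View pics/ov_t.png

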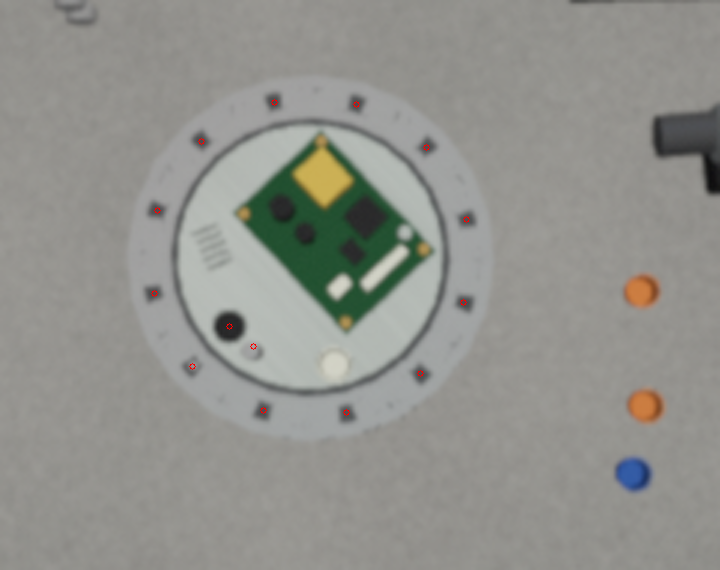

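The axis is at (0.5585, 0.0095). The cap is at (0.495, 0.080, 0.087), at 131.9° on a radius of 95 mm, and the post is at (0.473, 0.060). The top and side views agree: the hole overlay fits to 0.4 px and the cap radius comes out at 95.1 mm.

I'll write a helper that converts world targets to tool-frame shifts.

```bash
cat >> h.py <<'E'
from scipy.spatial.transform import Rotation as R
AX=np.array([.5585,.0095]); A0=np.radians(131.9)
def rel(P,yaw_y,s=None,R0=None,p0=None):
    """tool shift cm + rotvec for target TCP P with tool y at world angle yaw_y (deg), pointing straight down"""
    s=s or read_state(); R0=R.from_quat(s["eef_rot"]) if R0 is None else R0; p0=np.array(s["ee_pos"]) if p0 is None else p0
    a=np.radians(yaw_y); y=np.array([np.cos(a),np.sin(a),0]); z=np.array([0,0,-1.]); x=np.cross(y,z)
    T=R.from_matrix(np.c_[x,y,z])
    return (R0.inv().apply(np.array(P)-p0)*100).round(2).tolist(),(R0.inv()*T).as_rotvec().round(3).tolist()
def arc(deg,off,z):
    """TCP point: table turned deg, off m ahead (tangentially CCW) of cap centre"""
    a=A0+np.radians(deg); return [AX[0]+.095*np.cos(a)-off*np.sin(a),AX[1]+.095*np.sin(a)+off*np.cos(a),z]
E
python3 - <<'E'
from h import *
s=read_state()
print(R.from_quat(s["eef_rot"]).as_matrix().round(3))
print(rel([.42,-.32,.223],-75.5)); print(rel(arc(0,.005,.15),-48.1), arc(0,.005,.15))
E
```

```text
[[ 0.968  0.249  0.   ]
 [ 0.249 -0.968 -0.   ]
 [ 0.     0.    -1.   ]]
([32.7, -21.05, -0.04], [0.0, -0.0, -0.001])
([49.49, -57.7, 7.26], [0.0, -0.0, -0.479]) [np.float64(0.49133434949909477), np.float64(0.07687043411460438), 0.15]
```

Request:
play_rows(moves=[[[32.7, -21, 0], [0, 0, 0], 0], [[32.7, -21, 0], [0, 0, 0], 0], [[32.7, -21, 0], [0, 0, 0], 0], [[32.7, -21, 0], [0, 0, 0], 0], [[32.7, -21, 0], [0, 0, 0], 0], [[32.7, -21, 0], [0, 0, 0], 0], [[32.7, -21, 0], [0, 0, 0], 0], [[32.7, -21, 0], [0, 0, 0], 0]], grip_force=20)

```text
time: 2.3
ee_pos: [0.4204, -0.3201, 0.2226]
eef_rot: [0.992, 0.126, -0.0, 0.0]
ft_force: [-0.3, -0.8, -0.1]
width: 0.015
```

Run:
```python
from h import *
print(rel(arc(0,.005,.15),-48.1),rel(arc(0,.005,.2),-48.1)); print(read_state()["joint_positions"])
```

```text
([16.82, -36.65, 7.25], [0.0, 0.0, -0.478]) ([16.82, -36.65, 2.25], [0.0, 0.0, -0.478])
[ 0.87236719  0.13947221 -0.33669772  1.70130667  0.04776163  1.30875895
 -0.79096884]
```

Request:
play_rows(moves=[[[16.8, -36.65, 2.2], [0, 0, -0.478], 0], [[16.8, -36.65, 2.2], [0, 0, -0.478], 0], [[16.8, -36.65, 2.2], [0, 0, -0.478], 0], [[16.8, -36.65, 2.2], [0, 0, -0.478], 0], [[16.8, -36.65, 2.2], [0, 0, -0.478], 0], [[16.8, -36.65, 2.2], [0, 0, -0.478], 0], [[16.8, -36.65, 2.2], [0, 0, -0.478], 0], [[16.8, -36.65, 7.2], [0, 0, -0.478], 0]])

```text
time: 3.3
ee_pos: [0.4944, 0.0772, 0.1527]
eef_rot: [0.934, 0.357, 0.003, 0.001]
ft_force: [-0.2, -1.3, -1.1]
width: 0.0005
```

Run:
```python
from h import *
s=read_state();print(s["ee_pos"],s["eef_rot"],s["width"],s["joint_positions"])
print(rel(arc(0,.005,.15),-48.1),rel(arc(0,.005,.1),-48.1)); 
for n in ["wrist","top"]:
    c=camera(n); cv2.imwrite(f"pics/{n}1.png",c["frame"][:,:,::-1])
```

```text
[0.49437253 0.07720818 0.15265164] [9.34043361e-01 3.57143415e-01 3.27331291e-03 9.30713898e-04] 0.0004728802026168551 [ 0.432796    0.17312258 -0.73437084  1.8491158   0.12777855  1.15969728
 -1.18498391]
([-0.25, -0.18, 0.26], [0.004, -0.005, -0.001]) ([-0.28, -0.2, 5.26], [0.004, -0.005, -0.001])
```

View pics/wrist1.png

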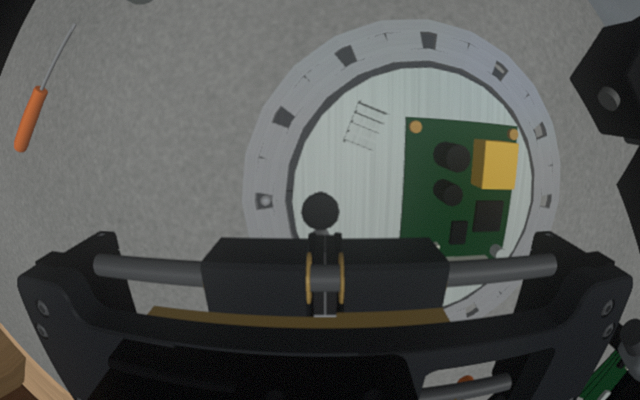

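View pics/top1.png

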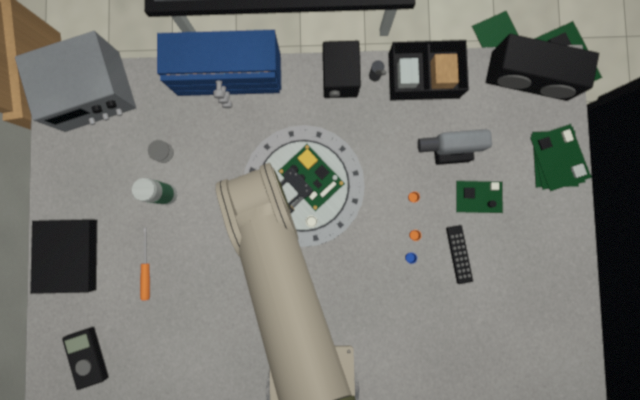

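In the wrist view the black cap is at (320,210), straight in line with the closed fingertips at about (325,240). The heat sink at (365,125) is well clear. I'll check the settled pose and the cap's projection.

```bash
cat >> h.py <<'E'
def wproj(c,P):
    T=np.array(c["camera_from_world"]);K=np.array(c["intrinsics"]);p=T[:3,:3]@np.array(P)+T[:3,3]
    r=np.hypot(p[0],p[1]);th=np.arctan2(r,p[2]); return np.array([K[0,2]+K[0,0]*th*p[0]/r,K[1,2]+K[1,1]*th*p[1]/r])
E
python3 - <<'E'
from h import *
c=camera("wrist"); s=read_state();print(s["ee_pos"],s["eef_rot"],s["ft_force"])
print("cap model",wproj(c,arc(0,0,.087)),"post",wproj(c,arc(0,.03,.11)),"tcp",wproj(c,s["ee_pos"]))
g=cv2.cvtColor(c["frame"],cv2.COLOR_RGB2GRAY);i=c["frame"][170:260,270:390,::-1];cv2.imwrite("pics/w2.png",cv2.resize(i,None,fx=5,fy=5))
print(rel(arc(0,.005,.1),-48.1))
E
```

```text
[0.49026398 0.07407922 0.14908455] [ 9.34595720e-01  3.55704389e-01 -2.23456008e-03 -4.84219355e-04] [6.14286637e-04 2.02357824e-01 7.46339985e-01]
cap model [324.37639462 206.64291612] post [324.39530562 256.70529539] tcp [326.33472786 251.14718501]
([0.28, -0.13, 4.91], [-0.003, 0.004, -0.004])
```

View pics/w2.png

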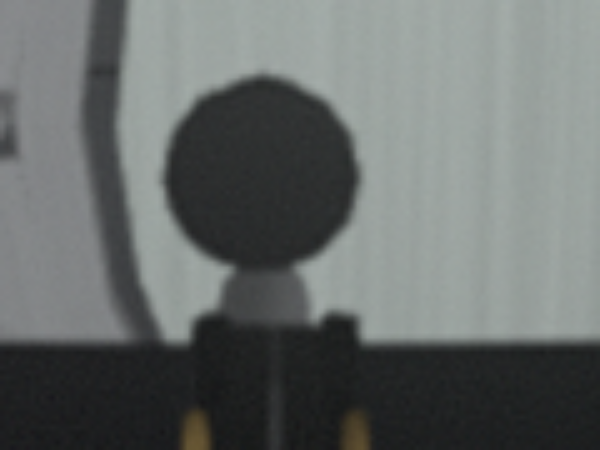

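The cap's observed position of (322.4,204.4) agrees with the model's (324.4,206.6) to about 2 mm. The grey post shows just ahead of it, and the fingertips sit between the two. I'll go down to just above the cap and let the arm settle.

Request:
play_rows(moves=[[[0.1, -0.2, 2.5], [0, 0, 0], 0], [[0.1, -0.2, 5], [0, 0, 0], 0], [[0.1, -0.2, 5], [0, 0, 0], 0], [[0.1, -0.2, 5], [0, 0, 0], 0]])

```text
time: 3.95
ee_pos: [0.4921, 0.0778, 0.1024]
eef_rot: [0.934, 0.356, 0.001, 0.0]
ft_force: [0.4, -0.4, 0.6]
width: 0.0003
```

Run:
```python
from h import *
c=camera("wrist"); s=read_state();print(s["ee_pos"],s["eef_rot"],s["ft_force"])
print("cap model",wproj(c,arc(0,0,.087)),"tcp",wproj(c,s["ee_pos"]))
i=c["frame"][170:260,270:390,::-1];cv2.imwrite("pics/w3.png",cv2.resize(i,None,fx=5,fy=5))
print(rel(arc(0,.005,.1),-48.1),rel(arc(0,.005,.072),-48.1))
c=camera("side");i=c["frame"][150:260,250:390,::-1];cv2.imwrite("pics/s3.png",cv2.resize(i,None,fx=5,fy=5))
```

```text
[0.49203714 0.07804894 0.10234312] [9.34358033e-01 3.56333788e-01 1.03145537e-03 4.83417113e-04] [ 0.62574601 -0.58861565 -0.26162836]
cap model [325.51431218 234.95585933] tcp [324.92471327 250.72354028]
([-0.13, 0.04, 0.23], [0.002, -0.002, -0.003]) ([-0.14, 0.04, 3.03], [0.002, -0.002, -0.003])
```

View pics/w3.png

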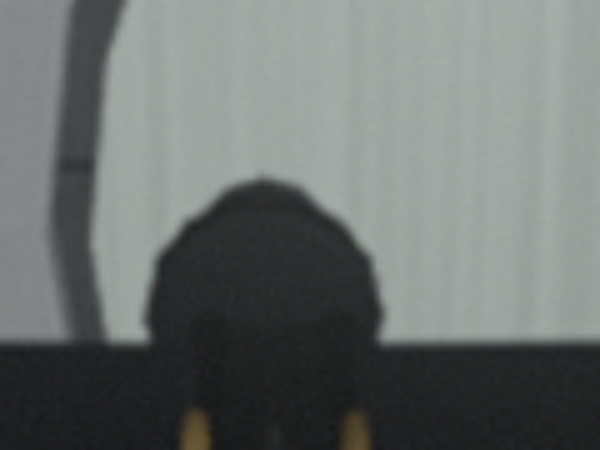

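View pics/s3.png

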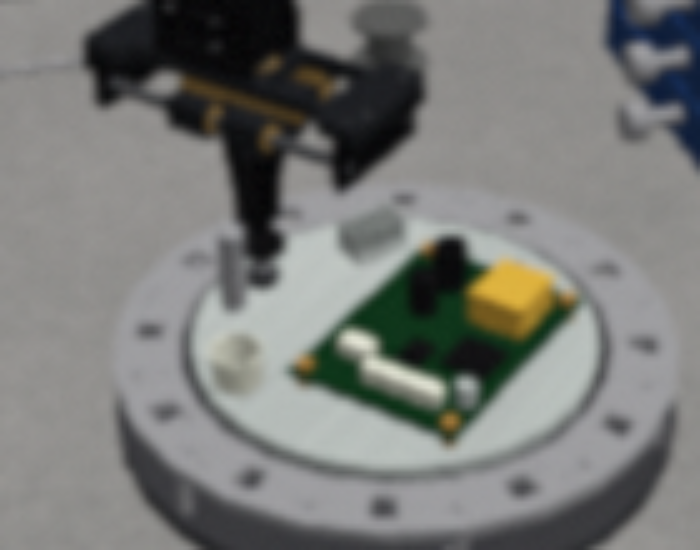

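The fingertips are just above the cap, between it and the post, and the side view confirms this. Now I press.

Request:
play_rows(moves=[[[0, 0, 1.2], [0, 0, 0], 0], [[0, 0, 2], [0, 0, 0], 0], [[0, 0, 2.7], [0, 0, 0], 0], [[0, 0, 2.7], [0, 0, 0], 0], [[0, 0, 2.7], [0, 0, 0], 0]])

```text
time: 4.68
ee_pos: [0.4916, 0.0785, 0.0738]
eef_rot: [0.934, 0.357, 0.001, 0.0]
ft_force: [-0.2, -1.0, 7.7]
width: 0.0003
```

Run:
```python
from h import *
c=camera("wrist"); s=read_state();print(s["ee_pos"],s["eef_rot"],s["ft_force"])
i=c["frame"][::1,::1,::-1];cv2.imwrite("pics/w4.png",i)
c=camera("side");i=c["frame"][150:260,250:390,::-1];cv2.imwrite("pics/s4.png",cv2.resize(i,None,fx=5,fy=5))
s=read_state();print(s["ee_pos"],s["ft_force"])
```

```text
[0.49160284 0.07848379 0.07383219] [9.34163828e-01 3.56843884e-01 5.50543284e-04 2.87333024e-04] [ 1.00901206 -0.62890911  7.36837147]
[0.49155465 0.07845864 0.07378622] [-0.27647016 -1.14848636  7.32963511]
```

View pics/s4.png

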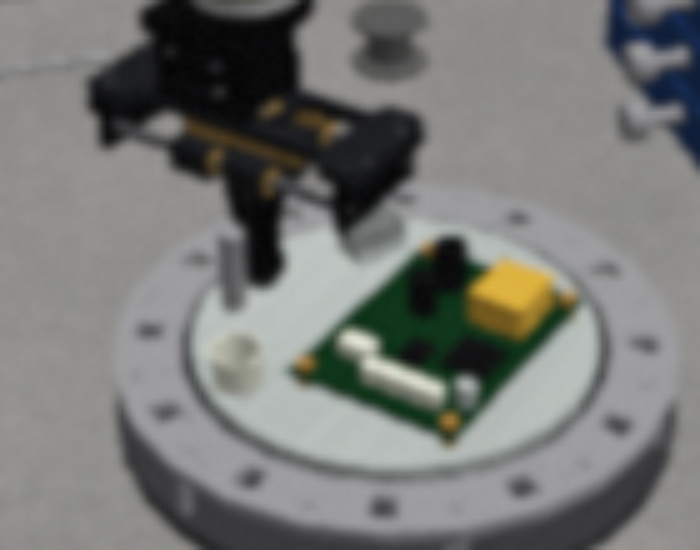

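The force is 7.4 N with the tip at z = 0.0738. That puts the plunger about 13 mm down, so the pin is clear. Next I work out the arc.

```bash
cat >> h.py <<'E'
def turn(degs,z=None,s=None,dr=0):
    s=s or read_state(); p=np.array(s["ee_pos"]);R0=R.from_quat(s["eef_rot"]);out=[]
    yaw=np.degrees(np.arctan2(*R0.as_matrix()[1::-1,1]))
    for d in degs:
        q=R.from_euler("z",d,degrees=True); v=p-[*AX,0]; v=q.apply(v); v[:2]*=1+dr/np.hypot(*v[:2]); P=v+[*AX,0]
        if z is not None: P[2]=z
        out.append((d,rel(P,yaw+d,s)))
    return out
E
python3 - <<'E'
from h import *
s=read_state();v=np.array(s["ee_pos"])[:2]-AX;print(np.hypot(*v),np.degrees(np.arctan2(v[1],v[0])))
for t in turn([2.5,5,7.5,10,12.5,15,17.5,20]):print(t)
E
```

```text
0.09610917904342565 134.1512777134725
(2.5, ([-0.42, 0.03, -0.0], [0.001, -0.001, -0.044]))
(5, ([-0.84, 0.07, -0.0], [0.001, -0.001, -0.087]))
(7.5, ([-1.25, 0.13, -0.0], [0.001, -0.001, -0.131]))
(10, ([-1.66, 0.21, -0.0], [0.001, -0.001, -0.175]))
(12.5, ([-2.07, 0.31, -0.0], [0.001, -0.001, -0.218]))
(15, ([-2.47, 0.43, -0.0], [0.001, -0.001, -0.262]))
(17.5, ([-2.87, 0.56, -0.0], [0.001, -0.001, -0.305]))
(20, ([-3.26, 0.71, -0.0], [0.001, -0.001, -0.349]))
```

Request:
play_rows(moves=[[[-0.42, 0.03, 0], [0, 0, -0.044], 0], [[-0.84, 0.07, 0], [0, 0, -0.087], 0], [[-1.25, 0.13, 0], [0, 0, -0.131], 0], [[-1.66, 0.21, 0], [0, 0, -0.175], 0], [[-2.07, 0.31, 0], [0, 0, -0.218], 0], [[-2.47, 0.43, 0], [0, 0, -0.262], 0], [[-2.87, 0.56, 0], [0, 0, -0.305], 0], [[-3.26, 0.71, 0], [0, 0, -0.349], 0]])

```text
time: 5.78
ee_pos: [0.4725, 0.0522, 0.0741]
eef_rot: [0.857, 0.515, 0.001, 0.0]
ft_force: [3.2, 1.7, 7.3]
width: 0.0005
```

```bash
cat > tab.py <<'E'
from h import *
import sys
n=sys.argv[1]
s=read_state();print(s["time"],np.round(s["ee_pos"],4),np.round(s["ft_force"],1))
v=np.array(s["ee_pos"])[:2]-AX;print("tcp r,ang-A0",np.hypot(*v).round(4),(np.degrees(np.arctan2(v[1],v[0]))-131.9).round(2))
c=camera("side");i=c["frame"][150:260,250:390,::-1];cv2.imwrite(f"pics/s{n}.png",cv2.resize(i,None,fx=5,fy=5,interpolation=cv2.INTER_CUBIC))
c=camera("top");i=c["frame"][110:260,210:400,::-1];cv2.imwrite(f"pics/t{n}.png",cv2.resize(i,None,fx=4,fy=4,interpolation=cv2.INTER_CUBIC))
# table angle from yellow block & board (top view), matched by rotating first picture about the axis
E
python3 tab.py 5
```

```text
5.775 [0.4725 0.0522 0.0741] [3.2 1.7 7.3]
tcp r,ang-A0 0.096 21.68
```

View pics/s5.png

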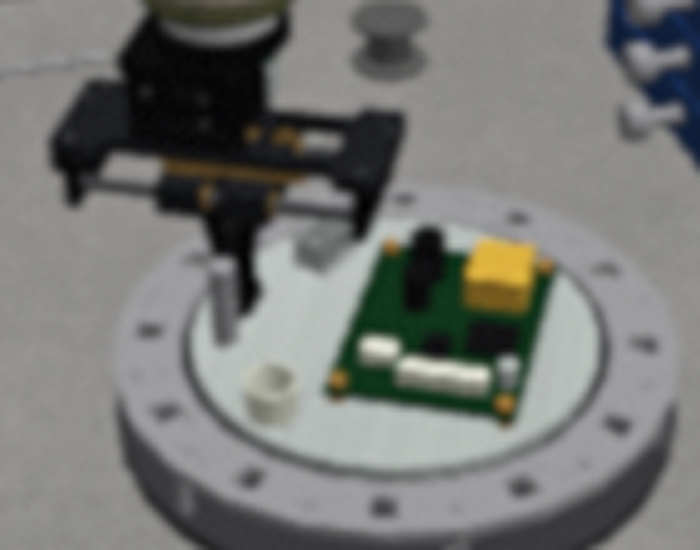

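View pics/t5.png

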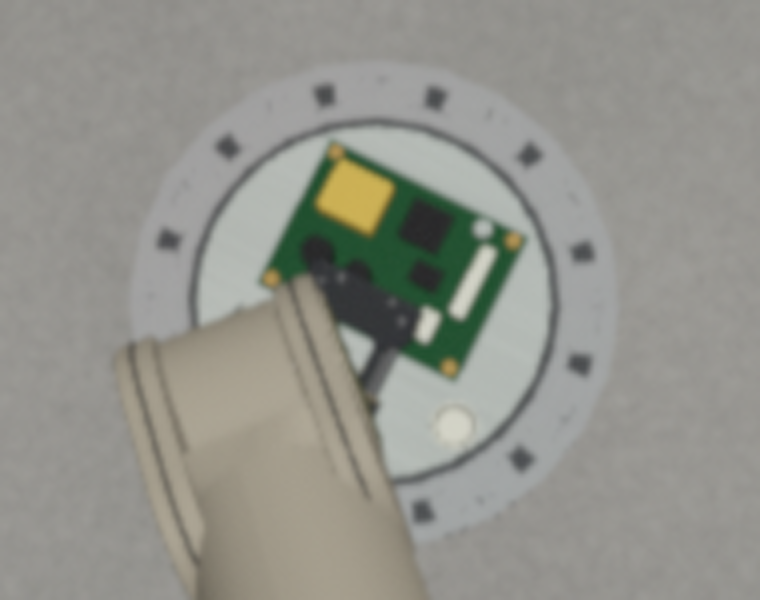

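The side view shows the fingers still on the cap with the post just ahead of them. The pot and heat sink are riding along in place. The board corners in the top view moved from (388,147) and (525,292) to (336,152) and (512,240), which is a table turn of about 20°.

Next I turn 4° more and lift off the cap, staying below the post top. Then I'll push the post until the pin pops up.

Run:
```python
from h import *
for t in turn([2,4]):print(t)
```

```text
(2, ([-0.33, 0.02, -0.0], [0.002, -0.001, -0.035]))
(4, ([-0.67, 0.05, -0.0], [0.002, -0.001, -0.07]))
```

Request:
play_rows(moves=[[[-0.33, 0.02, 0], [0, 0, -0.035], 0], [[-0.67, 0.05, 0], [0, 0, -0.07], 0], [[-0.67, 0.05, -0.2], [0, 0, -0.07], 0], [[-0.67, 0.05, -1], [0, 0, -0.07], 0], [[-0.67, 0.05, -2.1], [0, 0, -0.07], 0], [[-0.67, 0.05, -2.1], [0, 0, -0.07], 0]])

```text
time: 6.62
ee_pos: [0.4689, 0.0453, 0.0952]
eef_rot: [0.84, 0.543, 0.0, 0.0]
ft_force: [-0.5, 0.3, 0.2]
width: 0.0002
```

```bash
python3 tab.py 6
python3 - <<'E'
from h import *
for t in turn([2,4,6,8,9]):print(t)
E
```

```text
6.625 [0.4689 0.0453 0.0952] [-0.5  0.3  0.2]
tcp r,ang-A0 0.0965 26.3
(2, ([-0.34, 0.02, 0.0], [0.0, 0.0, -0.035]))
(4, ([-0.67, 0.05, 0.0], [-0.0, 0.0, -0.07]))
(6, ([-1.01, 0.1, 0.0], [-0.0, 0.0, -0.105]))
(8, ([-1.34, 0.15, 0.0], [-0.0, 0.0, -0.14]))
(9, ([-1.51, 0.19, 0.0], [-0.0, 0.0, -0.157]))
```

View pics/s6.png

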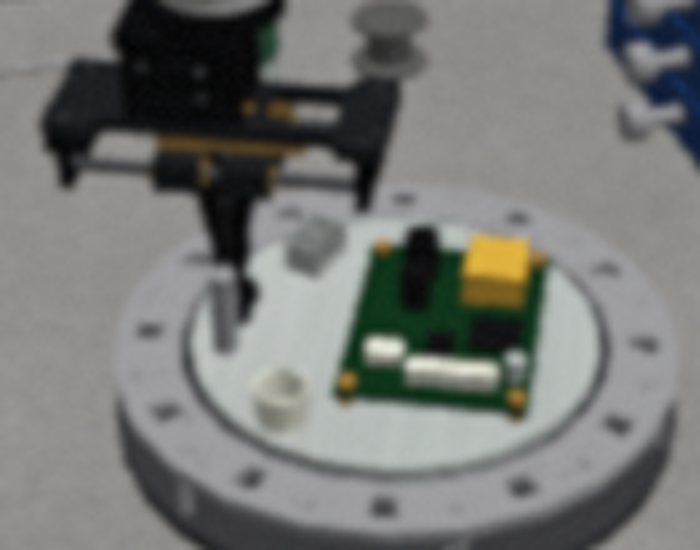

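View pics/t6.png

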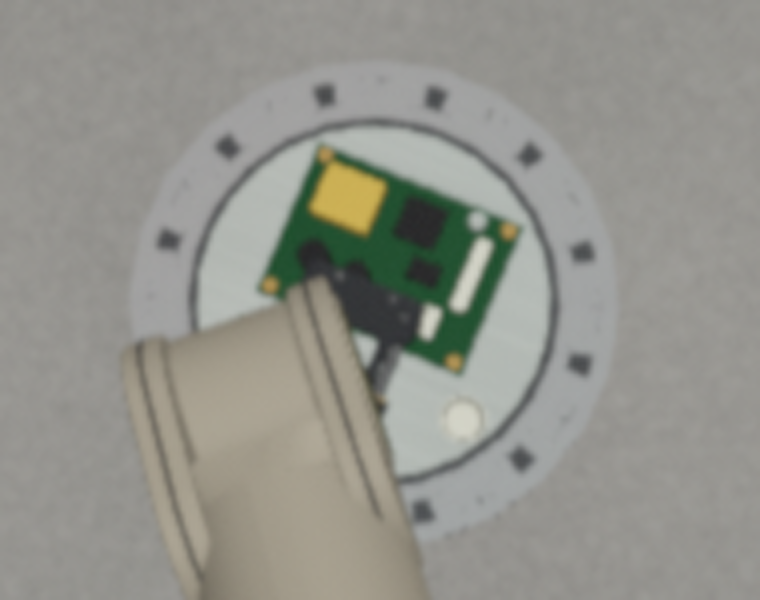

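The board edge is now at 22.5° against 46.6° at the start, so the table has turned 24°. The fingers are free of the cap at z = 0.095. Now I push against the post.

Request:
play_rows(moves=[[[-0.34, 0.02, 0], [0, 0, -0.035], 0], [[-0.67, 0.05, 0], [0, 0, -0.07], 0], [[-1.01, 0.1, 0], [0, 0, -0.105], 0], [[-1.34, 0.15, 0], [0, 0, -0.14], 0], [[-1.34, 0.15, 0], [0, 0, -0.14], 0]])

```text
time: 7.35
ee_pos: [0.4643, 0.033, 0.0942]
eef_rot: [0.799, 0.601, 0.0, -0.0]
ft_force: [0.2, 1.3, -0.1]
width: 0.0003
```

```bash
python3 tab.py 7
python3 - <<'E'
from h import *
for t in turn([.5,1,1.5,2,2.5,3,3.5]):print(t)
E
```

```text
7.35 [0.4643 0.033  0.0942] [ 0.2  1.3 -0.1]
tcp r,ang-A0 0.0971 34.1
(0.5, ([-0.08, 0.0, 0.0], [-0.0, 0.0, -0.009]))
(1, ([-0.17, 0.01, 0.0], [-0.0, 0.0, -0.017]))
(1.5, ([-0.25, 0.01, 0.0], [-0.0, 0.0, -0.026]))
(2, ([-0.34, 0.02, 0.0], [-0.0, 0.0, -0.035]))
(2.5, ([-0.42, 0.03, 0.0], [-0.0, 0.0, -0.044]))
(3, ([-0.51, 0.04, 0.0], [-0.0, 0.0, -0.052]))
(3.5, ([-0.59, 0.04, 0.0], [-0.0, 0.0, -0.061]))
```

View pics/t7.png

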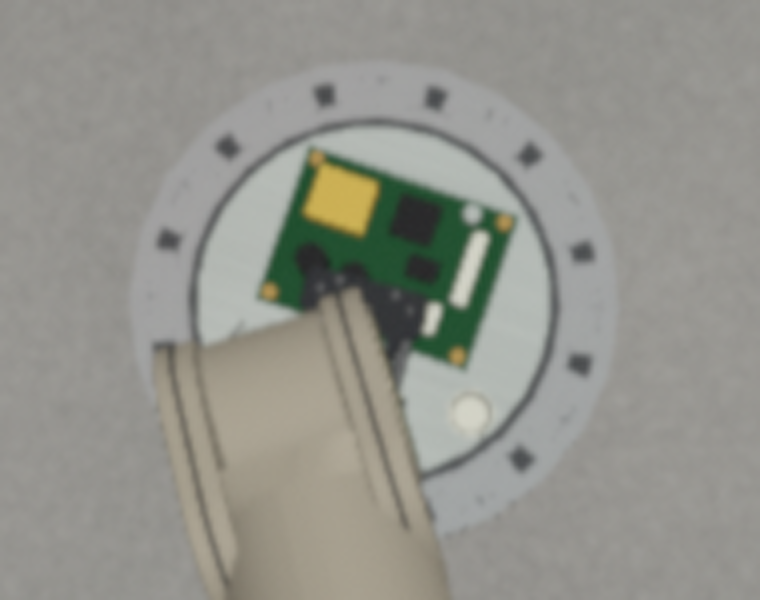

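View pics/s7.png

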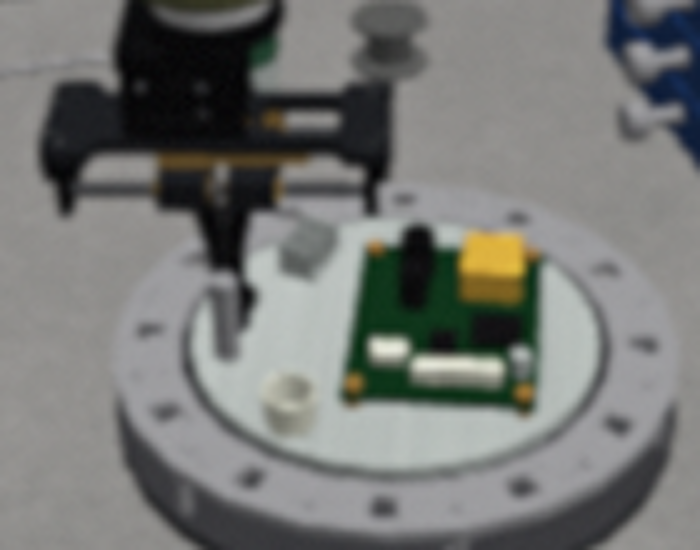

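The table is now at about 27.6° (board edge at 19.0°), and the fingers are touching the post. I'll push gently in small increments.

Request:
play_rows(moves=[[[-0.08, 0, 0], [0, 0, -0.009], 0], [[-0.17, 0.01, 0], [0, 0, -0.017], 0], [[-0.25, 0.01, 0], [0, 0, -0.026], 0], [[-0.25, 0.01, 0], [0, 0, -0.026], 0], [[-0.34, 0.02, 0], [0, 0, -0.035], 0], [[-0.34, 0.02, 0], [0, 0, -0.035], 0]])

```text
time: 8.2
ee_pos: [0.4638, 0.0292, 0.0946]
eef_rot: [0.789, 0.615, 0.0, 0.0]
ft_force: [0.2, 1.9, -1.1]
width: 0.0006
```

```bash
python3 tab.py 8
```

```text
8.2 [0.4638 0.0292 0.0946] [ 0.2  1.9 -1.1]
tcp r,ang-A0 0.0968 36.33
```

View pics/t8.png

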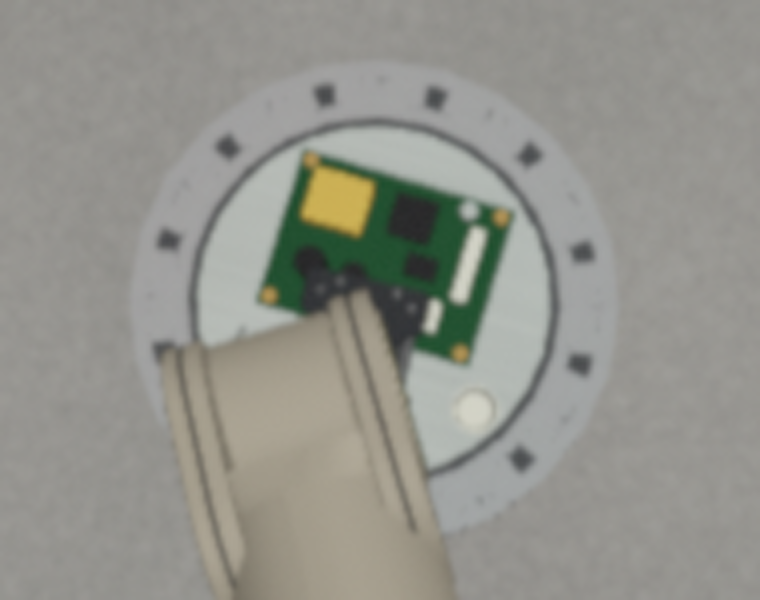

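View pics/s8.png

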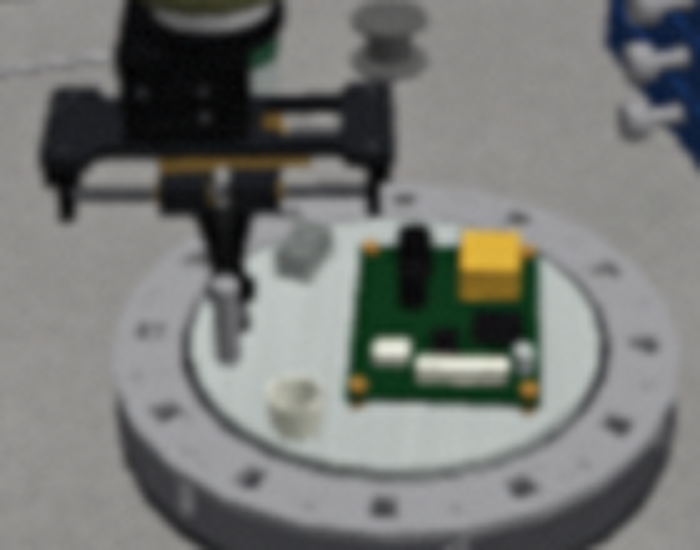

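The hole at (150,330) in the side view is now filled by the pin, and the plunger stem shows below the cap again. The table is at about 29.9°. I'll back off the post, lift and verify.

Request:
play_rows(moves=[[[0.3, 0, 0], [0, 0, 0], 0], [[0.5, 0, 0], [0, 0, 0], 0], [[0.5, 0, -2], [0, 0, 0], 0], [[0.5, 0, -6], [0, 0, 0], 0], [[0.5, 0, -12], [0, 0, 0], 0], [[4, 0, -14], [0, 0, 0], 0], [[10, 0, -14], [0, 0, 0], 0], [[10, 0, -14], [0, 0, 0], 0]])

```text
time: 9.3
ee_pos: [0.488, 0.1309, 0.2349]
eef_rot: [0.787, 0.617, 0.001, -0.001]
ft_force: [-0.3, -1.2, -0.3]
width: 0.0003
```

```bash
python3 tab.py 9
python3 - <<'E'
from h import *
for n in ["wrist","top"]:
    c=camera(n); cv2.imwrite(f"pics/{n}9.png",c["frame"][:,:,::-1])
E
```

```text
9.3 [0.488  0.1309 0.2349] [-0.3 -1.2 -0.3]
tcp r,ang-A0 0.1404 -11.76
```

View pics/s9.png

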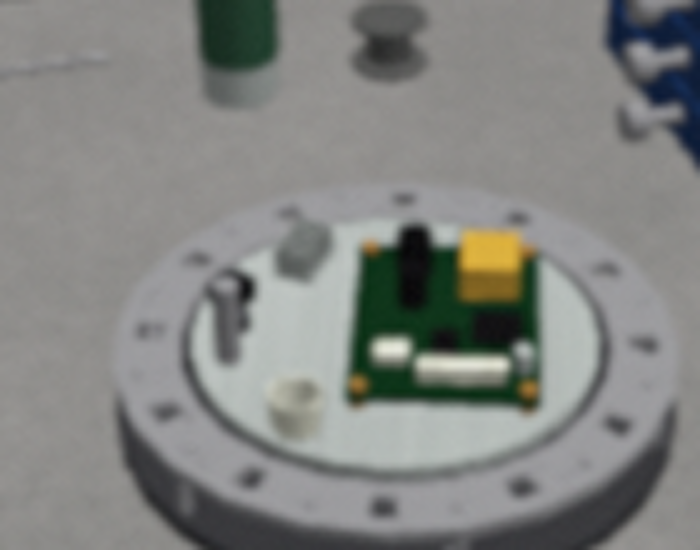

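View pics/wrist9.png

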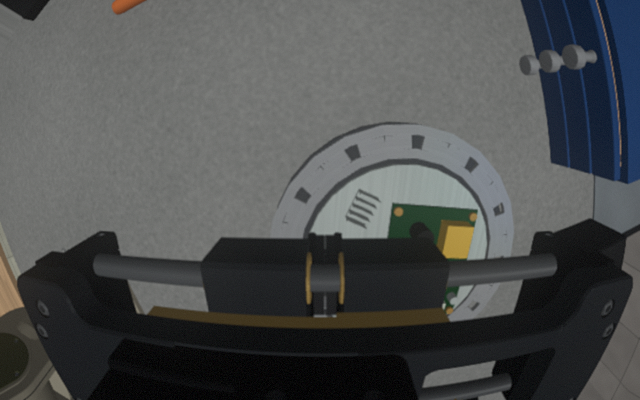

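View pics/t9.png

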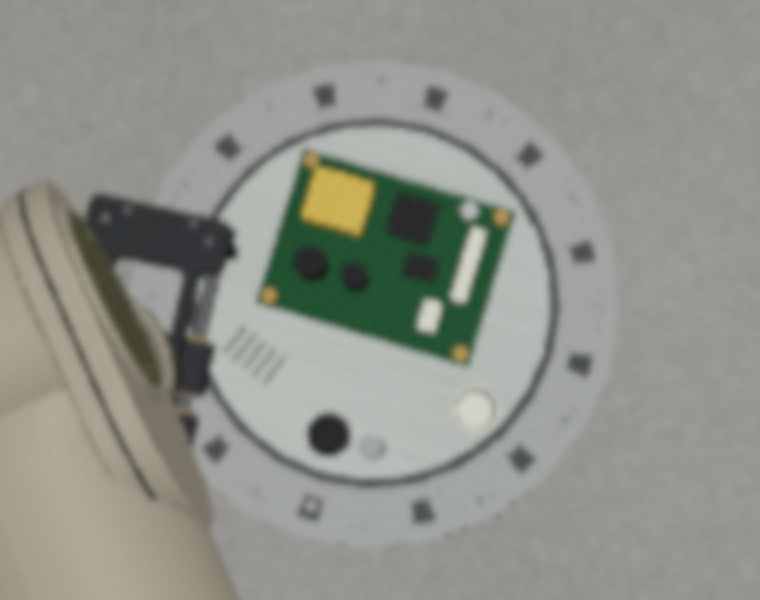

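The pin now fills the next hole at (310,508) in the top crop, and the previous hole at (216,447) is dark and empty. The cap is up. The heat sink and pot are at their table positions, rotated 30°. The arm is clear with about zero force. I'll run one number check, then hand in.

Run:
```python
from h import *
c=camera("top")
def an(uv,z):
    P=back(c,np.array(uv)/4+[209.6,109.6],z)[:2]-AX; return np.hypot(*P).round(4),np.degrees(np.arctan2(P[1],P[0])).round(1)
for n,a,b,z in [("cap",(265,396),(328,434),.087),("pot",(405,447),(475,410),.079),("sink",(243,290),(255,354),.077),("post",(297,427),(372,447),.11)]: print(n,an(a,z),an(b,z))
a=cv2.imread("pics/side0.png");s=camera("side");
for q in ["spray_can","solder_reel","screwdriver","remote","spare_board","drill"]:
    print(q,[np.round(d["at"],1).tolist() for d in recognise(s,q)[:1]])
print(read_state()["ft_force"]); close_job()
```

```text
cap (np.float64(0.0955), np.float64(132.1)) (np.float64(0.0948), np.float64(161.5))
pot (np.float64(0.1015), np.float64(-168.6)) (np.float64(0.1013), np.float64(-138.8))
sink (np.float64(0.0857), np.float64(85.1)) (np.float64(0.0858), np.float64(114.5))
post (np.float64(0.0981), np.float64(150.5)) (np.float64(0.0994), np.float64(179.8))
spray_can [[300.1, 153.4]]
solder_reel [[328.2, 159.7]]
screwdriver [[230.5, 170.4]]
remote [[291.9, 376.4]]
spare_board [[375.2, 379.7]]
drill [[422.2, 311.2]]
[-0.20288031 -0.7350762  -0.06871715]
the job is handed in; nothing more can be done
```

The circuit board is at its next working position and the job is handed in; the hand-in gave no verdict. I pressed the plunger about 13 mm with the closed fingers and turned the table about 24° counter-clockwise. Then I lifted off the cap and pushed the post gently until the pin sprang up in the next hole.

- **Table and pin:** the cap, pot, heat sink and post each measure 29.3–29.8° round from their start, and the board's edge gives about 30°. In the pictures the pin fills the next hole, the first hole is empty, and the cap is up.
- **Heat sink and pot:** both kept their radius from the axis to within 0.3 mm, so they rode along in place.
- **Bench:** the six bench things look where they were. I checked this by eye and with one detection each at the end, not with a before-and-after measurement.
- **Arm:** it was clear of everything at hand-in, with a force reading under 1 N. The job took about 9.5 s, and no check failed or disagreed.

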